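Load a kit tray and push it through sprung flaps into the bay

ROBOT

A 6-joint arm with a two-finger parallel gripper is mounted at the origin on a cart in front of the work surface, level with it; the furniture and walls round the work are solid. World frame = base frame: x ahead of the robot, y to its left, z up, the work surface at z = 0. Lengths are in mm, angles in rad, forces in N, time in s.
With the tool pointing down it reaches from about 350 to 875 mm from the base axis. Payload 15.5 kg.
Tool frame: the origin (TCP) lies at the very end of the fingers, on their centre line; the grasp point (between the pads) lies 19 mm behind it; z points along the fingers, y is the line along which they close (so a half turn about z gives the same grasp; the last joint's range is limited). The gripper opens to 85 mm and grips with 20 to 120 N. Pads are 22 mm wide; open, the fingers measure 114 mm over their backs; the gripper's body (76 mm by 85 mm) begins 54 mm behind the grasp point. The pads swing forward as they close: fully open they stand 13 mm farther back than shut.
Start: joints at [1.016, 0.494, 1.345, -0, 1.302, -0.096], TCP at [276.791, 560.369, 231.277] pointing down, gripper open.
Joint ranges: [-2.91, 2.91], [-0.82, 2.16], [0.22, 2.67], [-1.22, 4.37], [0.12, 2.79], [-3.08, 3.08]. Speed limits (rad/s): [1.89, 1.89, 2.57, 3.01, 3.01, 3.01].

INTERFACE

Orientations are given as a unit quaternion [x, y, z, w].
In Python, from bench import bot gives the robot as it stands.
- The arm moves only by the shell command python3 jog.py 'ROWS'. ROWS is rows parted by semicolons, their numbers by spaces, 1 to 8 of them, each of 7 numbers: dx, dy, dz in mm, then a rotation vector rx, ry, rz in rad, then the finger opening in mm; each row shifts and turns the commanded pose from where the row before left it, along the tool's axes as they then stand; what a row does not reach is not made up. A row lasts 1/12 s, in which the tool goes at most 41.7 mm and 0.125 rad, less where a joint would pass 70% of its speed; a pose out of reach is approached as far as the arm can. The fingers move at their own pace and stop on an object; the grip force is fixed at half the most. Time passes only in rows, so rows that do not move let the fingers close. It prints the time, the measured TCP pose, the force, the opening and the grip force at its end.
- bot.state(): the state, without advancing time (a new reading comes with each control period).
- bot.grab_frame(name): name is "side" or "top" or "wrist"; returns a dict with "pixels" (384x512x3 uint8, red, green, blue), "mtx" (3x3 intrinsics, pixels), "cam_to_world" (4x4, takes a point from camera to world coordinates); the wrist camera has in their place "hand_eye" (4x4, takes a point from camera to tool coordinates, whose origin is the TCP and whose axes are the flange's). Camera axes: x right, y up, looking along -z (the intrinsics and any distortion apply to the point x, -y, -z); pixel columns grow to the right and rows downward; lengths in mm; the calibration is good to about 2 mm. A picture is of the moment at which its call begins: read the wrist's pose just before it. There is no depth.
- bot.hand_in(): hands the job in; it is judged then, once.
The state is a dict: "time_s": time; "joints": joint angles; "qvel": joint speeds; "tau": joint torques, N m; "position": TCP position; "tool_rot": TCP orientation; "ft_force": force on the tool from outside, world axes, zero at the start; "ft_torque": the same for the moment, N m; "gripper_width": finger opening in mm; "finger_force": force on a finger pad.
Only numpy, scipy, OpenCV 4.12 (cv2) and the standard library are available. Lean on these libraries where they do the work, as an engineer would, in place of code of your own. Each camera call takes 0.05 s, during which the arm holds its last target. There are 200 camera calls.

TASK

Make up the blue kit tray: lay the pine block flat in the yellow outline and the short red screwdriver in the red outline, each squarely in its drawn box. Then push the loaded tray along the worktop, without lifting it, through the two sprung yellow flaps of the plywood bay until it is wholly inside and both flaps have swung shut behind it, with block and screwdriver still in their outlines. Leave the dark wood offcut and the marker pen where they lie.

Things in the scene. Friction and masses are not known exactly. Their poses are not given: they have to be found in the camera images.
- kit_tray: Blue loose tray, 122 (x) x 170 (y) mm, floor 4 mm thick, rim 11 mm high, 0.4 kg. Origin: centre of its underside, on the worktop. Its front is its own -y side (enters the bay first). At its rear stands an upright grip plate, 50 mm wide (x), 10 mm thick (y), from the underside to 62 mm up, centred at y = +80 mm; the floor is free for 35 mm in front of it. Slides with friction of about 0.6.
- tray_grip (a point): Centre of the top edge of the tray's grip plate, 62 mm above the worktop; axes are the tray's. The plate can be pinched from above with the fingers closing along the tray's y.
- yellow_outline (a point): Centre of the yellow rectangle drawn on the tray floor for the pine block, 98 (tray x) x 53 (tray y) mm, 46 mm in front of the tray's origin, 4 mm above the underside; axes are the tray's.
- red_outline (a point): Centre of the red rectangle drawn on the tray floor for the screwdriver, 110 (tray x) x 37 (tray y) mm, 20 mm behind the tray's origin, 4 mm above the underside; axes are the tray's.
- pine_block: Pale pine block, lying flat, loose, 0.07 kg: 45 mm wide (x), 90 mm long (y), 38 mm high (z). Origin: centre of its underside. Grip across x at the middle. It belongs flat in the yellow outline with its length along the tray's x, either way round, origin over the outline's centre.
- stub_driver: Short screwdriver with a red handle, lying on the worktop, loose, 0.09 kg, 104 mm long along y. Handle 30 mm thick, from y = -10 to +51 mm; blade 6 mm thick to y = -52 mm. Origin: centre of the whole length, at worktop height. Grip the handle across x at about y = +18 mm. It belongs in the red outline with its length along the tray's x, either way round, origin over the outline's centre.
- bay: Plywood bay fixed to the worktop, no floor or top: walls 45 mm high, 144 mm apart inside, inner back face at y = -145 mm (6 mm buffer), mouth at +y (y = +140 mm). Origin on the worktop, midway between walls. The tray enters along -y, y parallel to the bay's. Tray origin at bay y -50 to -25 mm: wholly inside, clear of the flaps; nearer the mouth its sides hold them open.
- bay_mouth (a point): Middle of the bay's mouth at worktop height, in the plane of the shut flaps (bay y = +140 mm); flared lead-ins, 30 mm high, reach 21 mm out in front of it; axes are the bay's.
- flap_left (a joint): Angle of the +x flap of the bay (rad): 0 shut, 1.5 fully open, swinging into the bay about an upright hinge at the bay's +x wall. Each flap is 69 mm long, 5 mm thick, 6 to 42 mm above the worktop; together they close the mouth. A light spring shuts it (1 to 2 N at the tip).
- flap_right (a joint): The same for the -x flap, hinged at the -x wall.
- cord_low (a point): Lowest free point of the thin black lamp cord, fixed and solid, that hangs upright from the ceiling, 140 mm above the worktop; keep wrist and elbow on the robot's side of it when crossing. Level with it in x runs the front edge (x = 0.665 m) of the upper shelf, 395 mm above the worktop. The two fixed dark mouldings in front of the block and screwdriver are 31 mm high and end at x = 0.51 m.
- dark_offcut: Bystander: flat red-brown wood offcut, 40 x 120 x 20 mm; origin centre of its underside. Leave it.
- marker: Bystander: white and green marker pen, 17 x 135 x 16 mm; origin centre of its underside. Leave it.

How it is judged:
By the outcome, as a careful person would: the job done as asked, in the order asked, and still so for the second after the job is handed in, with the robot touching nothing.
It also fails if it takes over 72 s, if anything falls off the work surface, if the arm or the gripper's body presses on something with over 40 N, if the wrist force passes 120 N, or if a joint passes its speed limit or range.

## Working session

There is one attempt and no reset: what is moved stays moved. The work goes in short steps, Python scripts to look and compute and a shell command to move; the robot and the scene stay as the last step left them, time stands still between calls to the robot, and variables do not carry over. Pictures are saved under pics/ and viewed, at most 14 in all, crops included, and the job is handed in when it is done.

```bash
ls; mkdir -p pics
python3 - <<'E'
from bench import bot
import cv2,numpy as np,json
s=bot.state();print(s)
for n in("side","top","wrist"):
    f=bot.grab_frame(n);cv2.imwrite(f"pics/{n}0.png",f["pixels"][...,::-1]);print(n,{k:np.round(v,3).tolist() for k,v in f.items() if k!="pixels"})
E
```

```text
bench.py
jog.py
pics
{'time_s': 0.0, 'joints': array([ 1.01649336e+00,  4.94155170e-01,  1.34612220e+00,  2.32870548e-05,
        1.30246708e+00, -9.55082286e-02]), 'qvel': array([-0.00078031,  0.0009659 ,  0.00021334,  0.0010779 ,  0.00106975,
        0.00155182]), 'tau': array([ 8.24482031e-04, -8.82195783e+01, -3.83861482e+01, -5.17324611e-05,
        1.02429092e-02, -1.79649614e-04]), 'position': array([276.60621275, 560.07672297, 230.72068567]), 'tool_rot': array([ 2.27393695e-01,  9.73802740e-01, -5.42185289e-04, -1.94475919e-04]), 'ft_force': array([0.00683488, 0.5555866 , 0.57423704]), 'ft_torque': array([-0.02792292, -0.0386774 ,  0.01242963]), 'finger_force': 0.0, 'gripper_width': 85.4081512757595}
side {'mtx': [[385.864, 0.0, 249.537], [0.0, 385.864, 187.313], [0.0, 0.0, 1.0]], 'cam_to_world': [[0.999, -0.012, 0.035, 595.638], [0.037, 0.38, -0.924, -1384.791], [-0.002, 0.925, 0.38, 715.001], [0.0, 0.0, 0.0, 1.0]]}
top {'mtx': [[430.444, 0.0, 251.875], [0.0, 430.444, 180.789], [0.0, 0.0, 1.0]], 'cam_to_world': [[0.06, 0.974, -0.217, 247.235], [-0.998, 0.06, -0.006, 22.306], [0.007, 0.217, 0.976, 1381.432], [0.0, 0.0, 0.0, 1.0]]}
wrist {'mtx': [[292.508, 0.0, 257.169], [0.0, 292.508, 187.397], [0.0, 0.0, 1.0]], 'hand_eye': [[-0.001, 0.962, 0.272, 69.151], [1.0, 0.002, -0.001, 0.488], [-0.001, 0.272, -0.962, -143.768], [0.0, 0.0, 0.0, 1.0]]}
```

View pics/top0.png

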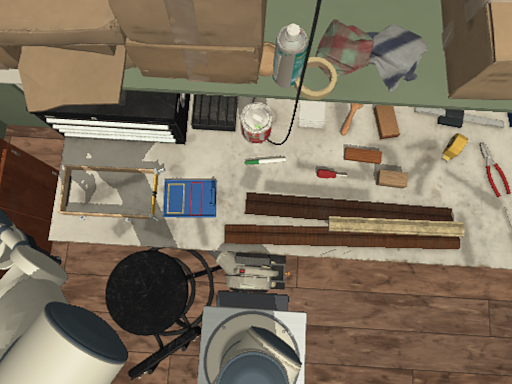

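View pics/side0.png

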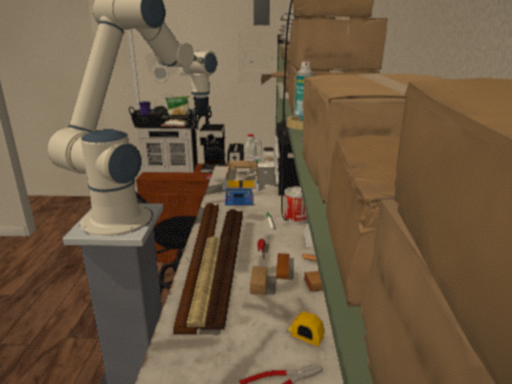

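The top view (image up = +x, left = +y) shows the tray at about (190,198), the bay at (110,192) with its flaps at x≈156, the pine block at (392,178), the screwdriver at (331,173, handle to the left), the offcut at (363,154) and the marker at (265,160). The cord bends round (290,135). The side view agrees.

```bash
cat > h.py <<'E'
from bench import bot
import cv2,numpy as np
from scipy.spatial.transform import Rotation as R
def view(name,save=None):
    s=bot.state(); f=bot.grab_frame(name)
    if name=="wrist":
        T=np.eye(4);T[:3,:3]=R.from_quat(s["tool_rot"]).as_matrix();T[:3,3]=s["position"];M=T@f["hand_eye"]
    else: M=f["cam_to_world"]
    if save: cv2.imwrite(f"pics/{save}.png",f["pixels"][...,::-1]); np.savez(f"pics/{save}.npz",M=M,K=f["mtx"],px=f["pixels"])
    return f["pixels"],f["mtx"],M
def ray(K,M,uv):
    uv=np.atleast_2d(np.array(uv,float)); d=np.c_[(uv[:,0]-K[0,2])/K[0,0],-(uv[:,1]-K[1,2])/K[1,1],-np.ones(len(uv))]
    return M[:3,3],d@M[:3,:3].T
def plane(K,M,uv,z):
    o,d=ray(K,M,uv); return o+d*((z-o[2])/d[:,2])[:,None]
def proj(K,M,P):
    q=(np.atleast_2d(P)-M[:3,3])@M[:3,:3]; return np.c_[K[0,2]+K[0,0]*q[:,0]/-q[:,2],K[1,2]-K[1,1]*q[:,1]/-q[:,2]]
def tri(obs): # list of (K,M,uv)
    A=np.zeros((3,3));b=np.zeros(3);L=[]
    for K,M,uv in obs:
        o,d=ray(K,M,uv);d=d[0]/np.linalg.norm(d[0]);P=np.eye(3)-np.outer(d,d);A+=P;b+=P@o;L.append((o,P))
    X=np.linalg.solve(A,b); return X,[float(np.linalg.norm(P@(X-o))) for o,P in L]
def load(n):
    z=np.load(f"pics/{n}.npz");return z["px"],z["K"],z["M"]
E
python3 - <<'E'
from h import *
px,K,M=view("top","t1")
for n,uv,z in [("tray corners",[(165,180),(165,216),(216,216),(216,180)],11),("flapends",[(157,171),(154,216)],42),("baycorners",[(64,167),(61,214)],45),("pine top",[(377,172),(379,187),(406,188),(407,172)],38),("driver",[(317,173),(347,175)],15),("cord",[(290,136),(272,146),(246,137)],140),("marker",[(246,162),(285,158)],8),("off",[(363,154)],20),("mould",[(247,195),(452,210),(463,225)],31)]:
    print(n,plane(K,M,uv,z).round(0).tolist())
cv2.imwrite("pics/t1c.png",cv2.resize(px[100:230,50:240],None,fx=4,fy=4,interpolation=cv2.INTER_CUBIC)[...,::-1])
c1=cv2.resize(px[120:250,230:420],None,fx=4,fy=4,interpolation=cv2.INTER_CUBIC)
cv2.imwrite("pics/t1d.png",c1[...,::-1])
E
```

```text
tray corners [[536.0, 314.0, 11.0], [419.0, 302.0, 11.0], [429.0, 139.0, 11.0], [547.0, 148.0, 11.0]]
flapends [[558.0, 336.0, 42.0], [413.0, 330.0, 42.0]]
baycorners [[552.0, 633.0, 45.0], [401.0, 619.0, 45.0]]
pine top [[599.0, -369.0, 38.0], [550.0, -375.0, 38.0], [552.0, -461.0, 38.0], [605.0, -466.0, 38.0]]
driver [[589.0, -180.0, 15.0], [589.0, -278.0, 15.0]]
cord [[668.0, -76.0, 140.0], [633.0, -23.0, 140.0], [657.0, 56.0, 140.0]]
marker [[614.0, 55.0, 8.0], [636.0, -73.0, 8.0]]
off [[662.0, -328.0, 20.0]]
mould [[499.0, 44.0, 31.0], [491.0, -609.0, 31.0], [445.0, -642.0, 31.0]]
```

View pics/wrist0.png

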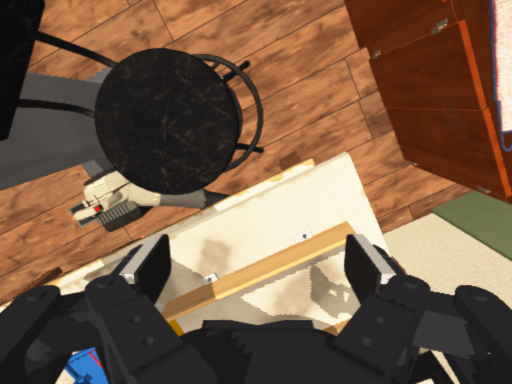

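The wrist view looks towards tool +x. The fingers hide rows below about 235 in the middle, and the point under the TCP is clear. I'll go over the bay, then over the tray, with tool x along world +y.

```bash
cat > go.py <<'E'
import sys
from h import *
s=bot.state();Rm=R.from_quat(s["tool_rot"]).as_matrix();p=s["position"]
yaw=np.arctan2(Rm[1,0],Rm[0,0])
if len(sys.argv)>1:
    t=np.array([float(a) for a in sys.argv[1:4]]);d=Rm.T@(t-p)
    print("tool delta",d.round(1),"rows",round(np.linalg.norm(d)/41.7,1),end=" ")
    if len(sys.argv)>4: # yaw target in deg; delta printed is in tool axes BEFORE turning, then after
        ty=np.radians(float(sys.argv[4]));dy=(yaw-ty+np.pi)%(2*np.pi)-np.pi
        Rt=R.from_rotvec([0,0,dy]).as_matrix();print("rz",dy.round(4),"after-turn delta",(Rt.T@d).round(1),end=" ")
print("pos",p.round(1),"yaw",np.degrees(yaw).round(2),"tilt",(Rm[:2,2]).round(4),"w",round(s["gripper_width"],1),"t",s["time_s"],"q",s["joints"].round(2))
E
python3 jog.py '-29.5 -2.2 -8.6 0 0 0.125 85;0 0 0 0 0 0.125 85;0 0 0 0 0 0.125 85;0 0 0 0 0 0.125 85;0 0 0 0 0 0.125 85;0 0 0 0 0 0.125 85;0 0 0 0 0 0.125 85;0 0 0 0 0 0.125 85'
python3 jog.py '0 0 0 0 0 0.112 85;0 0 0 0 0 0 85'
python3 go.py 480 440 300 90
```

```text
time_s: 0.87
position: [302.2, 545.2, 239.7]
tool_rot: [0.669, 0.744, -0.0, 0.0]
ft_force: [0.4, 0.2, 0.7]
gripper_width: 84.7
finger_force: 0.0
time_s: 1.03
position: [302.2, 545.2, 239.7]
tool_rot: [0.709, 0.705, -0.0, 0.0]
ft_force: [0.2, -0.6, 0.8]
gripper_width: 84.8
finger_force: 0.0
tool delta [-104.2  178.4  -60.3] rows 5.2 rz -0.006 after-turn delta [-105.3  177.8  -60.3] pos [302.2 545.2 239.7] yaw 89.65 tilt [-0.0002 -0.0003] w 84.8 t 1.0333 q [0.97 0.48 1.34 0.   1.32 0.97]
```

```bash
python3 jog.py '-17.5 29.6 -10 0 0 0 85;-17.5 29.6 -10 0 0 0 85;-17.5 29.6 -10 0 0 0 85;-17.5 29.6 -10 0 0 0 85;-17.5 29.6 -10 0 0 0 85;-17.5 29.6 -10 0 0 0 85;0 0 0 0 0 0 85;0 0 0 0 0 0 85' >/dev/null
python3 -c "
from h import *
view('wrist','wA')"
python3 jog.py '-30 0 0 0 0 0 85;-30 0 0 0 0 0 85;-30 0 0 0 0 0 85;-30 0 0 0 0 0 85;-30 0 0 0 0 0 85;-30 0 0 0 0 0 85;-30 0 0 0 0 0 85;0 0 0 0 0 0 85'
python3 jog.py '0 0 0 0 0 0 85'>/dev/null
python3 -c "
from h import *
view('wrist','wB')
a=np.vstack([cv2.imread('pics/wA.png')[:300],cv2.imread('pics/wB.png')[:300]]);cv2.imwrite('pics/AB.png',a)"
python3 go.py
```

```text
time_s: 2.42
position: [478.6, 227.2, 299.7]
tool_rot: [0.707, 0.708, -0.001, 0.0]
ft_force: [0.5, 0.0, -0.1]
gripper_width: 85.1
finger_force: 0.0
pos [479.2 230.8 299.8] yaw 90.09 tilt [-0.0004  0.0003] w 85.0 t 2.55 q [0.34 0.3  1.47 0.   1.37 0.33]
```

View pics/AB.png

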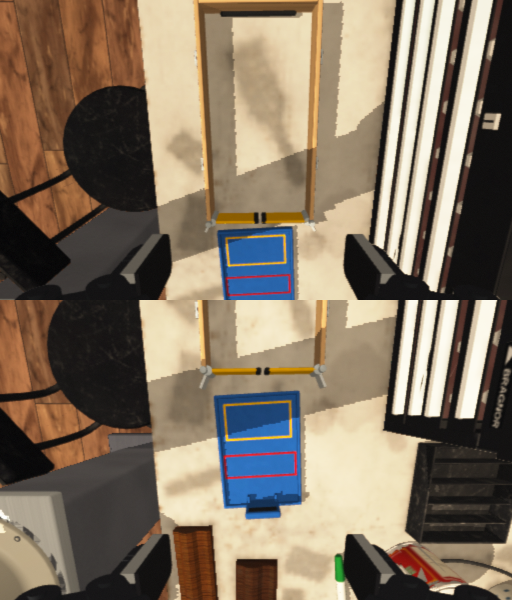

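The stacked picture shows view A (top half) and view B. In A the bay walls run at columns ≈210 and 313, and the back buffer is at row 13. In B (picture row minus 300) the shut flaps are at row ≈71, the tray's front rim at row 93, the yellow box at (258,120), the red box at (261,165), and the plate top near (263,213). The tray is yawed slightly relative to the bay.

```bash
cat > meas.py <<'E'
from h import *
def big(m,k=1): 
    c,_=cv2.findContours(m.astype(np.uint8),cv2.RETR_EXTERNAL,cv2.CHAIN_APPROX_NONE); return sorted(c,key=cv2.contourArea)[-k:][::-1]
def rect(K,M,c,z):
    w=plane(K,M,c.reshape(-1,2),z)[:,:2].astype(np.float32); (cx,cy),(a,b),t=cv2.minAreaRect(w)
    if a<b: a,b,t=b,a,t+90
    return np.round([cx,cy,a,b,(t+90)%180-90],2)   # centre, long, short, long axis angle
def masks(px):
    h=cv2.cvtColor(px,cv2.COLOR_RGB2HSV);H,S,V=[h[...,i].astype(int) for i in range(3)]
    return dict(blue=(H>95)&(H<125)&(S>120)&(V>40),yel=(H>14)&(H<32)&(S>110)&(V>110),red=((H<8)|(H>165))&(S>130)&(V>100))
def tray(px,K,M):
    m=masks(px);out={}
    b=big(m["blue"]|0>0)[0];fill=np.zeros(px.shape[:2],np.uint8);cv2.drawContours(fill,[b],-1,1,-1)
    out["blue"]=b
    fe=cv2.convexHull(b);fill[:]=0;cv2.drawContours(fill,[fe],-1,1,-1);fill=cv2.erode(fill,np.ones((3,3)))
    for n in("yel","red"):
        out[n]=big(cv2.dilate((m[n]&(fill>0)).astype(np.uint8),np.ones((3,3)))>0)[0]
    return out
E
python3 - <<'E'
from meas import *
C={}
for n in("wA","wB","t1"):
    px,K,M=load(n);t=tray(px,K,M);C[n]=(K,M,t)
    for k in t:
        r=cv2.minAreaRect(t[k]); print(n,k,"px",np.round(r[0],1),np.round(r[1],1),"world z4",rect(K,M,t[k],4), "z11",rect(K,M,t[k],11) if k=="blue" else "")
for a,b in(("wA","wB"),("wB","t1")):
    for k in("yel","red"):
        try:print(a,b,k,[np.round(x,1) for x in tri([(C[n][0],C[n][1],cv2.minAreaRect(C[n][2][k])[0]) for n in(a,b)])])
        except Exception as e:print(e)
px,K,M=load("wB")
b=C["wB"][2]["blue"].reshape(-1,2);hull=cv2.approxPolyDP(cv2.convexHull(b),3,True).reshape(-1,2);print("hull",hull.tolist());print(plane(K,M,hull,11)[:,:2].round(1).tolist())
# bay walls: row scan of brightness in A
for n,rows in(("wA",(40,80,120,160,200)),("wB",(10,40))):
    px,K,M=load(n);g=cv2.cvtColor(px,cv2.COLOR_RGB2HSV).astype(int)
    for r in rows:
        s=[c for c in range(190,340) if 10<g[r,c,0]<22 and g[r,c,1]>95 and g[r,c,2]>100]; L=[c for c in s if c<260];Rr=[c for c in s if c>=260]
        if L and Rr: print(n,r,(min(L),max(L),min(Rr),max(Rr)),plane(K,M,[(max(L)+1,r),(min(Rr),r)],45)[:,:2].round(1).tolist())
E
```

```text
wA blue px [256.9 276.3] [95.9 74. ] world z4 [482.38 222.75 186.38 121.81 -86.86] z11 [482.36 227.3  183.42 119.87 -86.86]
wA yel px [255.6 249.8] [31.2 62.2] world z4 [479.56 276.78 102.15  57.3    3.13] z11 
wA red px [258.1 284.7] [21.  66.1] world z4 [483.56 210.7  113.74  41.5    3.06] z11 
wB blue px [259.5 155.3] [124.7  84.4] world z4 [482.97 220.71 190.89 122.   -86.81] z11 [482.9  221.96 187.85 120.06 -86.81]
wB yel px [257.7 120.3] [39.3 70.1] world z4 [479.72 277.4  101.99  56.21   3.21] z11 
wB red px [260.1 164.8] [26.1 75.2] world z4 [483.52 211.32 113.75  40.48   3.17] z11 
t1 blue px [189. 198.] [36. 52.] world z4 [483.71 230.05 167.36 118.7  -86.47] z11 [482.51 228.99 166.51 118.09 -86.47]
t1 yel px [172.5 208. ] [10. 13.] world z4 [447.21 281.85  43.19  32.61 -86.5 ] z11 
t1 red px [196. 190.] [18. 12.] world z4 [510.99 211.45  60.76  39.25   4.88] z11 
wA wB yel [array([479.7, 278. ,   5.4]), array([0.3, 0.3])]
wA wB red [array([483.7, 211.8,   5.3]), array([0., 0.])]
wB t1 yel [array([467.2, 283.3, -44.7]), array([15., 15.])]
wB t1 red [array([493.8, 212.3,  36.9]), array([12., 12.])]
hull [[298, 91], [300, 203], [272, 217], [247, 218], [225, 207], [214, 96]]
[[536.7, 318.4], [546.0, 152.3], [502.6, 129.0], [463.1, 127.3], [428.8, 145.8], [418.3, 311.7]]
wA 40 (196, 205, 311, 321) [[418.5, 586.5], [548.8, 586.5]]
wA 80 (198, 207, 310, 319) [[418.9, 539.8], [549.9, 539.8]]
wA 120 (201, 209, 308, 317) [[419.2, 489.7], [549.6, 489.7]]
wA 160 (203, 212, 307, 315) [[421.0, 435.9], [550.8, 435.8]]
wA 200 (205, 214, 305, 314) [[421.5, 377.8], [550.6, 377.7]]
wB 10 (198, 207, 316, 326) [[419.8, 410.0], [550.4, 410.0]]
wB 40 (200, 209, 315, 325) [[420.8, 377.0], [550.9, 377.0]]
```

Run:
```python
from meas import *
for n,rows in(("wA",range(30,205,5)),("wB",range(5,60,5))):
    px,K,M=load(n);g=cv2.cvtColor(px,cv2.COLOR_RGB2HSV).astype(int);L=[];Q=[]
    for r in rows:
        s=[c for c in range(190,340) if 10<g[r,c,0]<22 and g[r,c,1]>95 and g[r,c,2]>100]; l=[c for c in s if c<240];q=[c for c in s if c>=285]
        if l and q: L.append((max(l)+.5,r));Q.append((min(q)-.5,r))
    fl=[]
    for P in(L,Q):
        w=plane(K,M,P,0)[:,:2]; f=np.polyfit(w[:,1],w[:,0],1);fl.append(f)
    c=(fl[0]+fl[1])/2
    print(n,"width at y=400",np.polyval(fl[1]-fl[0],400).round(1),"centre x at 340,400,500",[np.polyval(c,y).round(1) for y in(340,400,500)],"dx/dy",fl[0][0].round(4),fl[1][0].round(4))
    m=masks(px)["yel"].copy(); m[:,:205]=0;m[:,318:]=0; 
    if n=="wA": m[:205]=0;m[226:]=0
    else: m[:60]=0;m[80:]=0
    for h in(0,1):
        mm=m.copy(); mm[:,(264 if not h else 0):(512 if not h else 264)]=0
        ys,xs=np.nonzero(mm); print("flap",h,"rows",ys.min(),ys.max(),"cols",xs.min(),xs.max(),plane(K,M,[(xs.min(),ys.min()),(xs.max(),ys.min())],42)[:,:2].round(1).tolist())
px,K,M=load("wA")
ys,xs=np.nonzero((px[:25,215:300].sum(2)<120));print("buffer",ys.min(),ys.max(),plane(K,M,[(260,ys.max()+.5)],20).round(1))
```

```text
wA width at y=400 144.4 centre x at 340,400,500 [np.float64(486.0), np.float64(485.4), np.float64(484.4)] dx/dy -0.0114 -0.0077
flap 0 rows 205 223 cols 206 254 [[407.7, 369.2], [477.4, 369.2]]
flap 1 rows 205 223 cols 265 313 [[493.3, 369.1], [563.0, 369.1]]
wB width at y=400 144.3 centre x at 340,400,500 [np.float64(486.6), np.float64(485.7), np.float64(484.2)] dx/dy -0.0192 -0.0105
flap 0 rows 60 75 cols 205 256 [[413.0, 354.5], [477.8, 354.5]]
flap 1 rows 60 74 cols 269 317 [[494.3, 354.5], [555.3, 354.5]]
buffer 11 15 [[485.7 620.2  20. ]]
```

Run:
```python
from meas import *
px,K,M=load("wB")
print([ (r,px[r,240].tolist()) for r in range(62,80)])
for r in (67,69,71,73,75): print(r,[plane(K,M,[(240,r)],z)[0,1].round(1) for z in(6,42)])
px,K,M=load("wA")
print([ (r,px[r,235].tolist()) for r in range(208,228)])
for r in (212,214,222,224): print(r,[plane(K,M,[(235,r)],z)[0,1].round(1) for z in(6,42)])
print([ (r,px[r,260].tolist()) for r in range(0,22,1)])
for r in (5,10,15,18): print(r,[plane(K,M,[(260,r)],z)[0,1].round(1) for z in(0,20,45)])
```

```text
[(62, [158, 140, 114]), (63, [158, 140, 114]), (64, [158, 139, 114]), (65, [158, 139, 114]), (66, [159, 140, 114]), (67, [163, 139, 103]), (68, [184, 135, 34]), (69, [206, 142, 0]), (70, [199, 136, 0]), (71, [176, 119, 0]), (72, [135, 91, 0]), (73, [131, 87, 0]), (74, [137, 100, 40]), (75, [155, 135, 106]), (76, [156, 138, 111]), (77, [154, 135, 109]), (78, [154, 136, 110]), (79, [156, 138, 113])]
67 [np.float64(350.4), np.float64(346.2)]
69 [np.float64(347.8), np.float64(343.8)]
71 [np.float64(345.2), np.float64(341.4)]
73 [np.float64(342.6), np.float64(339.0)]
75 [np.float64(340.0), np.float64(336.6)]
[(208, [143, 126, 102]), (209, [143, 126, 103]), (210, [142, 125, 103]), (211, [142, 125, 101]), (212, [142, 120, 90]), (213, [138, 96, 19]), (214, [139, 93, 0]), (215, [139, 93, 0]), (216, [139, 92, 0]), (217, [139, 92, 0]), (218, [140, 93, 0]), (219, [140, 93, 0]), (220, [150, 100, 0]), (221, [185, 126, 0]), (222, [192, 132, 0]), (223, [161, 118, 38]), (224, [137, 118, 91]), (225, [137, 121, 98]), (226, [139, 122, 100]), (227, [141, 125, 102])]
212 [np.float64(344.9), np.float64(358.4)]
214 [np.float64(341.5), np.float64(355.3)]
222 [np.float64(327.8), np.float64(342.7)]
224 [np.float64(324.3), np.float64(339.5)]
[(0, [238, 189, 111]), (1, [217, 160, 92]), (2, [134, 95, 55]), (3, [109, 77, 43]), (4, [121, 88, 50]), (5, [122, 87, 50]), (6, [120, 84, 50]), (7, [115, 81, 46]), (8, [114, 81, 46]), (9, [116, 83, 47]), (10, [107, 76, 45]), (11, [45, 37, 29]), (12, [35, 33, 30]), (13, [35, 32, 29]), (14, [32, 29, 26]), (15, [42, 38, 32]), (16, [98, 86, 69]), (17, [172, 153, 123]), (18, [231, 211, 174]), (19, [234, 216, 179]), (20, [233, 214, 177]), (21, [233, 214, 177])]
5 [np.float64(638.0), np.float64(632.2), np.float64(624.9)]
10 [np.float64(632.1), np.float64(626.5), np.float64(619.6)]
15 [np.float64(626.1), np.float64(620.8), np.float64(614.2)]
18 [np.float64(622.5), np.float64(617.3), np.float64(610.9)]
```

```bash
python3 jog.py '-40 5 0 0 0 0 85;-40 5 0 0 0 0 85;-40 5 0 0 0 0 85;-40 5 0 0 0 0 85;-40 5 0 0 0 0 85;-40 5 0 0 0 0 85;-40 5 0 0 0 0 85;-40 5 0 0 0 0 85' >/dev/null
python3 jog.py '-40 5 0 0 0 0 85;-40 5 0 0 0 0 85;-40 5 0 0 0 0 85;-40 5 0 0 0 0 85;-40 5 0 0 0 0 85;0 0 0 0 0 0 85;0 0 0 0 0 0 85;0 0 0 0 0 0 85' 
python3 -c "
from h import *
view('wrist','wC')"
python3 jog.py '-30 6 0 0 0 0 85;-30 6 0 0 0 0 85;-30 6 0 0 0 0 85;-30 6 0 0 0 0 85;0 0 0 0 0 0 85;0 0 0 0 0 0 85;0 0 0 0 0 0 85'
python3 -c "
from h import *
view('wrist','wD')
a=np.vstack([cv2.imread('pics/wC.png')[:300],cv2.imread('pics/wD.png')[:300]]);cv2.imwrite('pics/CD.png',a)"
python3 go.py
```

```text
time_s: 3.88
position: [545.4, -288.3, 299.3]
tool_rot: [0.707, 0.708, 0.0, -0.001]
ft_force: [-1.0, -0.4, -1.0]
gripper_width: 84.8
finger_force: 0.0
time_s: 4.52
position: [569.3, -407.9, 299.9]
tool_rot: [0.707, 0.708, 0.0, -0.0]
ft_force: [-0.1, 0.7, 0.4]
gripper_width: 85.0
finger_force: 0.0
pos [ 569.3 -407.7  300.1] yaw 90.11 tilt [-0.      0.0004] w 84.7 t 4.5667 q [-0.71  0.56  1.04  0.    1.55 -0.71]
```

View pics/CD.png

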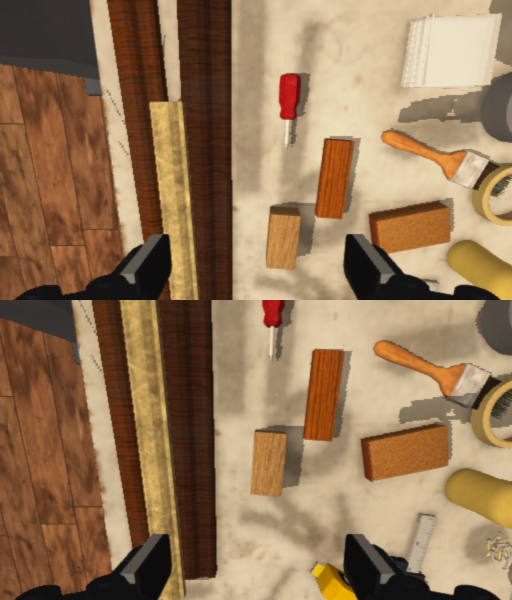

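View C shows the screwdriver at (288,105, handle up, i.e. +y), the pine block at (283,240) and the offcut at (335,178). View D shows the pine block at (268,162), and the offcut's near end at row ≈140, beside the block.

Run:
```python
from meas import *
O={}
for n,(r0,r1,c0,c1) in(("wC",(203,272,262,304)),("wD",(127,199,246,290))):
    px,K,M=load(n);h=cv2.cvtColor(px,cv2.COLOR_RGB2HSV).astype(int)
    m=np.zeros(px.shape[:2],bool);sub=h[r0:r1,c0:c1]
    m[r0:r1,c0:c1]=(sub[...,1]>85)&(sub[...,2]>135)&(sub[...,0]>8)&(sub[...,0]<22)
    m=cv2.morphologyEx(m.astype(np.uint8),cv2.MORPH_OPEN,np.ones((3,3)));c=big(m)[0];r=cv2.minAreaRect(c);O[n]=(K,M,r[0])
    print(n,"px",np.round(r[0],1),np.round(r[1],1),"z38",rect(K,M,c,38))
print("pine top tri",tri(list(O.values())))
O={}
for n in("wC","wD"):
    px,K,M=load(n);m=masks(px)["red"].copy();m[130:]=0;m[:,:250]=0;m[:,310:]=0
    c=big(m)[0];r=cv2.minAreaRect(c);print(n,"driver handle px",np.round(r[0],1),np.round(r[1],1),"rows",c[:,0,1].min(),c[:,0,1].max(),"z15",rect(K,M,c,15))
px,K,M=load("wC");g=cv2.cvtColor(px,cv2.COLOR_RGB2GRAY)
for r in range(112,152,4): print(r,px[r,278:302].mean(1).astype(int) if 0 else g[r,278:302].tolist())
```

```text
wC px [282.1 241.9] [31.8 54.7] z38 [ 583.28 -419.4    90.85   48.16   86.94]
wD px [267.6 164.4] [32.8 63.8] z38 [ 583.97 -420.25   92.18   47.11   87.41]
pine top tri (array([ 584.04659601, -419.15762674,   36.61688563]), [0.415712742883955, 0.4157127428839946])
wC driver handle px [287.7  96.2] [20.1 46.1] rows 74 119 z15 [ 588.   -207.25   61.44   27.72   83.62]
wD driver handle px [271.  13.] [26. 18.] rows 0 26 z15 [ 587.48 -222.86   30.17   23.25  -89.97]
112 [209, 185, 115, 72, 67, 66, 69, 73, 75, 76, 75, 76, 75, 75, 72, 64, 48, 45, 68, 93, 98, 99, 99, 99]
116 [206, 179, 99, 67, 62, 64, 67, 71, 73, 74, 76, 73, 76, 80, 75, 61, 41, 42, 66, 98, 116, 115, 116, 131]
120 [211, 210, 209, 207, 203, 199, 196, 200, 216, 231, 217, 172, 145, 138, 100, 92, 93, 95, 101, 127, 155, 160, 160, 160]
124 [207, 206, 206, 206, 204, 201, 200, 210, 227, 230, 211, 164, 153, 141, 101, 94, 94, 98, 120, 153, 160, 162, 163, 164]
128 [201, 202, 204, 204, 203, 201, 197, 208, 228, 224, 194, 155, 147, 107, 100, 99, 100, 127, 161, 164, 164, 161, 161, 163]
132 [200, 202, 204, 203, 201, 195, 188, 202, 229, 221, 183, 130, 107, 99, 97, 96, 103, 129, 154, 158, 160, 162, 161, 162]
136 [194, 197, 197, 196, 192, 184, 185, 216, 230, 216, 174, 146, 149, 130, 97, 92, 92, 100, 126, 152, 156, 158, 158, 159]
140 [197, 196, 195, 192, 186, 182, 195, 224, 231, 207, 160, 143, 132, 96, 91, 90, 94, 118, 150, 154, 155, 155, 155, 156]
144 [198, 196, 192, 187, 181, 176, 178, 194, 196, 160, 134, 150, 148, 133, 120, 144, 150, 151, 152, 151, 150, 150, 152, 156]
148 [201, 197, 193, 187, 179, 174, 168, 169, 168, 141, 154, 157, 156, 156, 156, 157, 157, 158, 156, 154, 151, 149, 151, 153]
```

```bash
python3 jog.py '-12.3 14.5 0 0 0 0.049 65;0 0 38 0 0 0 65;0 0 38 0 0 0 65;0 0 38 0 0 0 65;0 0 38 0 0 0 65;0 0 38 0 0 0 65;0 0 36 0 0 0 65;0 0 0 0 0 0 65' >/dev/null
python3 go.py 583.8 -420 14 87.3
```

```text
tool delta [-2.5  3.8 53.2] rows 1.3 rz -0.0004 after-turn delta [-2.5  3.8 53.2] pos [ 580.5 -417.7   67.3] yaw 87.28 tilt [-0.0079  0.0069] w 64.7 t 5.2333 q [-0.71  0.79  1.24  0.    1.13 -0.66]
```

```bash
python3 jog.py '0 0 0 0 0 0 65;0 0 0 0 0 0 65' >/dev/null
python3 go.py 583.8 -420 14 87.3
```

```text
tool delta [ 2.1 -1.  62.6] rows 1.5 rz -0.001 after-turn delta [ 2.1 -1.  62.6] pos [ 584.6 -422.    76.6] yaw 87.25 tilt [ 0.0021 -0.0018] w 65.3 t 5.4 q [-0.71  0.78  1.23  0.    1.13 -0.66]
```

```bash
python3 jog.py '0 0 31 0 0 0 65;0 0 31 0 0 0 65;0 0 0 0 0 0 65;0 0 0 0 0 0 65;0 0 0 0 0 0 40;0 0 0 0 0 0 40;0 0 0 0 0 0 40;0 0 0 0 0 0 40'
python3 jog.py '0 0 0 0 0 0 40;0 0 0 0 0 0 40'
python3 go.py 583.8 -420 14 87.3
```

```text
time_s: 6.07
position: [584.9, -423.2, 15.4]
tool_rot: [0.724, 0.69, 0.0, 0.002]
ft_force: [-0.5, 1.6, 9.9]
gripper_width: 43.9
finger_force: 61.6
time_s: 6.23
position: [584.9, -423.2, 15.4]
tool_rot: [0.724, 0.69, 0.0, 0.002]
ft_force: [-1.0, 1.3, 10.0]
gripper_width: 44.2
finger_force: 61.6
tool delta [ 3.1 -1.3  1.4] rows 0.1 rz -0.0019 after-turn delta [ 3.1 -1.3  1.4] pos [ 584.9 -423.2   15.4] yaw 87.19 tilt [ 0.0037 -0.003 ] w 44.2 t 6.2333 q [-0.71  0.85  1.26  0.    1.03 -0.66]
```

```bash
python3 jog.py '0 0 -10 0 0 0 40;0 0 -30 0 0 0 40;0 0 -35 0 0 0 40;0 0 -35 0 0 0 40;38 -8 0 0 0 0 40;38 -8 0 0 0 0 40;38 -8 0 0 0 0 40;38 -8 0 0 0 0 40'
python3 jog.py '38 -8 0 0 0 0 40;38 -8 0 0 0 0 40;38 -8 0 0 0 0 40;38 -8 0 0 0 0 40;38 -8 0 0 0 0 40;38 -8 0 0 0 0 40;38 -8 0 0 0 0 40;38 -8 0 0 0 0 40' >/dev/null
python3 jog.py '38 -8 0 0 0 0 40;38 -8 0 0 0 0 40;38 -8 0 0 0 0 40;38 -8 0 0 0 0 40;38 -8 0 0 0 0 40;30 -8 0 0 0 0.122 40;0 0 0 0 0 0.122 40;0 0 0 0 0 0.122 40' >/dev/null
python3 jog.py '0 0 0 0 0 0.122 40;0 0 0 0 0 0.122 40;0 0 0 0 0 0.122 40;0 0 0 0 0 0.122 40;0 0 0 0 0 0.122 40;0 0 0 0 0 0.122 40;0 0 0 0 0 0.122 40;0 0 0 0 0 0.122 40' 
python3 jog.py '0 0 0 0 0 0.125 40;0 0 0 0 0 0 40;0 0 0 0 0 0 40;0 0 0 0 0 0 40;0 0 0 0 0 0 40'
python3 -c "
from h import *
view('wrist','wE')"
python3 go.py 479.6 277.1 100 3.15
```

```text
time_s: 6.9
position: [558.8, -267.4, 124.2]
tool_rot: [0.724, 0.689, 0.0, 0.001]
ft_force: [1.2, 0.7, -0.7]
gripper_width: 43.7
finger_force: 61.3
time_s: 8.9
position: [473.5, 259.9, 123.8]
tool_rot: [0.996, 0.088, 0.001, -0.0]
ft_force: [0.3, -0.7, -1.0]
gripper_width: 43.9
finger_force: 61.1
time_s: 9.32
position: [473.0, 259.6, 122.4]
tool_rot: [1.0, 0.03, 0.0, -0.0]
ft_force: [-0.0, -1.1, -0.7]
gripper_width: 43.9
finger_force: 61.1
tool delta [  7.7 -17.   22.2] rows 0.7 rz 0.0052 after-turn delta [  7.6 -17.1  22.2] pos [472.9 259.6 122.2] yaw 3.45 tilt [0.0005 0.0002] w 43.8 t 9.3667 q [ 0.39  0.51  1.68 -0.    0.95  1.9 ]
```

View pics/wE.png

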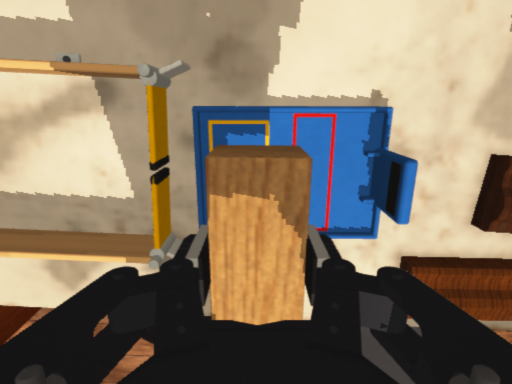

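View E shows the held block's end face (bottom edge at row ≈146, top edge at row ≈158, columns 207–311) above the tray. From it I work out where the block sits in the tool frame.

Run:
```python
from meas import *
px,K,M=load("wE");f=bot.grab_frame("wrist");E=f["hand_eye"]
h=cv2.cvtColor(px,cv2.COLOR_RGB2HSV).astype(int)
for c in(225,240,275,295): print(c,[(r,h[r,c].tolist()) for r in range(140,165,2)])
print([(c,h[154,c].tolist()) for c in list(range(203,214))+list(range(305,316))])
for z,r,cs in((15.4,146.0,(208,310)),(-22.6,158,(207.5,311))):
    o,d=ray(K,E,[(cs[0],r),(258,r),(cs[1],r)]);P=o+d*((z-o[2])/d[:,2])[:,None];print(z,P.round(1).tolist())
m=tray(px,K,M)
b=cv2.approxPolyDP(cv2.convexHull(m["blue"]),3,True).reshape(-1,2);print(b.tolist(),plane(K,M,b,11)[:,:2].round(1).tolist())
c=m["red"].reshape(-1,2);print("red",c.min(0),c.max(0),plane(K,M,[c.min(0),(c[:,0].max(),c[:,1].min())],4)[:,:2].round(1).tolist())
c=m["yel"].reshape(-1,2);print("yel",c.min(0),c.max(0),plane(K,M,[c.min(0),(c[:,0].max(),c[:,1].min())],4)[:,:2].round(1).tolist())
```

```text
225 [(140, [106, 193, 115]), (142, [107, 190, 114]), (144, [109, 150, 102]), (146, [14, 159, 88]), (148, [15, 162, 93]), (150, [15, 159, 101]), (152, [15, 161, 103]), (154, [15, 157, 104]), (156, [15, 159, 106]), (158, [16, 157, 140]), (160, [15, 154, 142]), (162, [16, 154, 139]), (164, [15, 158, 139])]
240 [(140, [106, 193, 185]), (142, [106, 195, 186]), (144, [107, 177, 170]), (146, [14, 147, 90]), (148, [15, 158, 92]), (150, [15, 159, 98]), (152, [15, 155, 97]), (154, [15, 158, 102]), (156, [15, 158, 110]), (158, [15, 164, 131]), (160, [15, 164, 131]), (162, [15, 162, 129]), (164, [15, 165, 127])]
275 [(140, [106, 193, 188]), (142, [106, 193, 188]), (144, [106, 182, 175]), (146, [14, 125, 88]), (148, [15, 156, 95]), (150, [14, 157, 94]), (152, [15, 155, 99]), (154, [15, 158, 102]), (156, [15, 161, 103]), (158, [16, 163, 133]), (160, [15, 160, 142]), (162, [15, 162, 135]), (164, [15, 160, 137])]
295 [(140, [177, 198, 205]), (142, [176, 195, 204]), (144, [174, 182, 192]), (146, [10, 159, 101]), (148, [15, 160, 91]), (150, [14, 152, 92]), (152, [15, 156, 98]), (154, [15, 160, 102]), 
[... 379 characters left out ...]
, 158, 103]), (306, [14, 138, 102]), (307, [175, 36, 92]), (308, [109, 123, 137]), (309, [106, 182, 175]), (310, [106, 194, 185]), (311, [106, 196, 186]), (312, [106, 192, 187]), (313, [106, 194, 185]), (314, [106, 194, 185]), (315, [106, 192, 186])]
15.4 [[47.5, -27.4, 15.4], [47.4, -0.3, 15.4], [47.4, 28.0, 15.4]]
-22.6 [[47.5, -21.5, -22.6], [47.5, -0.3, -22.6], [47.5, 21.8, -22.6]]
[[193, 107], [390, 107], [416, 161], [408, 221], [374, 238], [330, 238], [199, 225]] [[537.1, 318.4], [546.9, 153.0], [502.7, 121.7], [446.0, 117.5], [426.9, 146.4], [424.3, 188.2], [430.2, 312.7]]
red [292 112] [336 231] [[537.8, 234.1], [540.1, 196.0]]
yel [207 155] [310 236] [[495.8, 307.3], [501.4, 214.4]]
```

```bash
python3 jog.py '5.2 -17.1 20 0 0 0.005 40;0 0 30 0 0 0 40;0 0 32 0 0 0 40;0 0 0 0 0 0 40;0 0 0 0 0 0 40;0 0 0 0 0 0 40;0 0 0 0 0 0 40'
python3 go.py 477.1 277 20.5 3.15
```

```text
time_s: 10.0
position: [478.0, 277.3, 41.6]
tool_rot: [1.0, 0.026, 0.001, -0.0]
ft_force: [-1.3, 0.5, -0.9]
gripper_width: 43.8
finger_force: 61.6
tool delta [-0.9  0.3 21.1] rows 0.5 rz -0.0022 after-turn delta [-0.9  0.3 21.1] pos [478.  277.3  41.6] yaw 3.02 tilt [0.0022 0.001 ] w 43.8 t 10.0 q [ 0.42  0.65  1.71 -0.    0.78  1.94]
```

```bash
python3 jog.py '-0.9 0.3 10 0 0 -0.002 40;0 0 8 0 0 0 40;0 0 3 0 0 0 40;0 0 0 0 0 0 40;0 0 0 0 0 0 40;0 0 0 0 0 0 40'
python3 go.py 477.1 277 20 3.15
```

```text
time_s: 10.5
position: [476.1, 276.6, 18.9]
tool_rot: [1.0, 0.027, 0.0, -0.0]
ft_force: [-1.2, -0.4, 4.9]
gripper_width: 43.4
finger_force: 63.6
tool delta [ 1.  -0.3 -1.1] rows 0.0 rz -0.0004 after-turn delta [ 1.  -0.3 -1.1] pos [476.1 276.6  18.9] yaw 3.13 tilt [0.0001 0.0001] w 43.4 t 10.5 q [0.42 0.69 1.72 0.   0.73 1.93]
```

```bash
python3 jog.py '0 0 0 0 0 0 56;0 0 0 0 0 0 56;0 0 0 0 0 0 56;0 0 0 0 0 0 56;0 0 -20 0 0 0 56;0 0 -35 0 0 0 60;0 0 -35 0 0 0 60;0 -38 -38 0 0 0 60'
python3 jog.py '0 20 -38 0 0 0 60;0 20 -38 0 0 0 60;0 20 -38 0 0 0 60;0 20 -38 0 0 0 60;0 0 0 0 0 0 60;0 0 0 0 0 0 60;0 0 0 0 0 0 60'
cat > chk.py <<'E'
import sys
from meas import *
n=sys.argv[1];px,K,M=view("wrist",n);t=tray(px,K,M)
for k in("yel","red"): print(k,rect(K,M,t[k],4))
h=cv2.cvtColor(px,cv2.COLOR_RGB2HSV).astype(int)
m=(h[...,0]>10)&(h[...,0]<20)&(h[...,1]>70)&(h[...,2]>120)
c0=proj(K,M,[[479.6,277,42]])[0];w=np.zeros_like(m);u,v=c0.astype(int);w[max(0,v-60):v+60,max(0,u-60):u+60]=1
for c in big(cv2.morphologyEx((m&w).astype(np.uint8),cv2.MORPH_OPEN,np.ones((3,3))),3):print("pine top z42",rect(K,M,c,42),cv2.contourArea(c))
E
python3 chk.py wF; python3 go.py
```

```text
time_s: 11.17
position: [474.5, 303.1, 140.1]
tool_rot: [1.0, 0.026, -0.0, 0.001]
ft_force: [1.5, 0.9, 0.4]
gripper_width: 60.0
finger_force: 0.0
time_s: 11.75
position: [478.5, 228.4, 285.5]
tool_rot: [1.0, 0.027, -0.0, -0.0]
ft_force: [-1.1, -0.4, -1.0]
gripper_width: 60.1
finger_force: 0.0
yel [476.35 278.17 107.33  58.17   3.02]
red [483.4  211.46 111.27  39.69   2.96]
pine top z42 [480.19 276.64  88.92  44.96   0.78] 2062.5
pine top z42 [525.34 296.62  75.86  61.73 -86.98] 994.0
pine top z42 [430.73 295.79 117.36  45.65  52.03] 951.0
pos [478.2 228.5 284.9] yaw 3.13 tilt [-0.0016 -0.0004] w 59.9 t 11.8 q [0.33 0.31 1.5  0.   1.33 1.85]
```

View pics/wF.png

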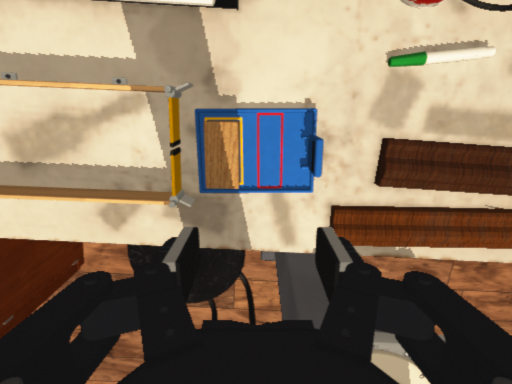

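View F shows the block inside the yellow box, within about 1 mm of its centre, and the tray hasn't moved. The screwdriver is next.

```bash
python3 jog.py '0 0 0 0 0 -0.122 70;0 0 0 0 0 -0.122 70;0 0 0 0 0 -0.122 70;0 0 0 0 0 -0.122 70;0 0 0 0 0 -0.122 70;0 0 0 0 0 -0.122 70;0 0 0 0 0 -0.122 70;0 0 0 0 0 -0.122 70' >/dev/null
python3 jog.py '0 0 0 0 0 -0.122 70;0 0 0 0 0 -0.122 70;0 0 0 0 0 -0.122 70;0 0 0 0 0 -0.122 70;-38 8 0 0 0 0 70;-38 8 0 0 0 0 70;-38 8 0 0 0 0 70;-38 8 0 0 0 0 70' >/dev/null
python3 jog.py '-38 8 0 0 0 0 70;-38 8 0 0 0 0 70;-38 8 0 0 0 0 70;-38 8 0 0 0 0 70;-38 8 0 0 0 0 70;-38 8 0 0 0 0 70;-38 8 0 0 0 0 70;-38 8 10 0 0 0 70'
python3 jog.py '0 0 30 0 0 0 70;0 0 30 0 0 0 70;0 0 30 0 0 0 70;0 0 0 0 0 0 70;0 0 0 0 0 0 70;0 0 0 0 0 0 70'
python3 go.py
cat > drv.py <<'E'
from meas import *
px,K,M=view("wrist","wG");m=masks(px)["red"];h=cv2.cvtColor(px,cv2.COLOR_RGB2HSV).astype(int)
m=((h[...,0]<8)|(h[...,0]>165))&(h[...,1]>110)&(h[...,2]>50);m[230:]=0
for c in big(m,2):
    pts=c.reshape(-1,2);print("handle z15",rect(K,M,c,15),"px",np.round(cv2.minAreaRect(c)[0],1),"z12-18",rect(K,M,c,12)[:2],rect(K,M,c,18)[:2])
cv2.imwrite("pics/wGc.png",cv2.resize(px[60:230,180:340],None,fx=3,fy=3)[...,::-1])
E
python3 drv.py
```

```text
time_s: 13.8
position: [551.3, -233.5, 275.6]
tool_rot: [0.725, 0.689, 0.0, -0.0]
ft_force: [1.6, -0.1, 1.4]
gripper_width: 70.2
finger_force: 0.0
time_s: 14.3
position: [551.4, -231.7, 186.7]
tool_rot: [0.725, 0.689, 0.0, 0.0]
ft_force: [-0.1, -0.2, 0.7]
gripper_width: 70.0
finger_force: 0.0
pos [ 551.4 -231.7  186.7] yaw 87.05 tilt [ 0.0003 -0.0001] w 70.0 t 14.3 q [-0.5   0.5   1.47  0.    1.17 -0.45]
handle z15 [ 590.   -208.1    61.61   29.12   88.07] px [291.5 146.5] z12-18 [ 590.33 -208.53] [ 589.66 -207.66]
```

View pics/wGc.png

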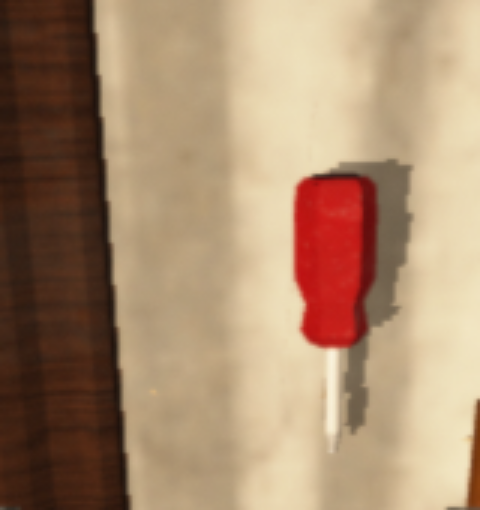

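The crop shows the handle from (335,176) to (334,346) and the blade tip at (333,452). Adding the crop offset gives full-image (291.7,118.7), (291.3,175.3) and (291,210.7).

Run:
```python
from meas import *
px,K,M=load("wG");P=plane(K,M,[(291.7,118.3),(291.3,175.3),(291,210.7)],15);print(P.round(1).tolist())
d=P[2]-P[0];print("len",np.linalg.norm(d),"axis",np.degrees(np.arctan2(-d[1],-d[0])),"centre",((P[0]+P[2])/2).round(1))
px2,K2,M2=load("wC");print(tri([(K,M,(291.5,146.5)),(K2,M2,(287.7,96.2))]))
u=-d/np.linalg.norm(d);print("grip", ((P[0]+P[2])/2+18*u).round(1))
```

```text
[[590.9, -177.6, 15.0], [589.1, -239.1, 15.0], [587.9, -280.8, 15.0]]
len 103.18835446762998 axis 88.3503274929739 centre [ 589.4 -229.2   15. ]
(array([ 588.68271218, -206.68961838,   19.26211063]), [0.8578264296528832, 0.8578264296529735])
grip [ 589.9 -211.2   15. ]
```

```bash
python3 jog.py '11.2 18.7 0 0 0 -0.02 60;11.2 18.7 20 0 0 0 60;0 0 35 0 0 0 60;0 0 35 0 0 0 60;0 0 30 0 0 0 60;0 0 20 0 0 0 60;0 0 0 0 0 0 60;0 0 0 0 0 0 60'
python3 jog.py '0 0 0 0 0 0 60;0 0 0 0 0 0 60' >/dev/null
python3 go.py 590 -211.2 4 88.2
```

```text
time_s: 15.02
position: [589.7, -211.1, 46.8]
tool_rot: [0.718, 0.696, 0.0, 0.0]
ft_force: [-0.1, -0.2, 0.5]
gripper_width: 60.1
finger_force: 0.0
tool delta [ 0.5 -0.7 44.2] rows 1.1 rz -0.0007 after-turn delta [ 0.5 -0.7 44.2] pos [ 590.5 -211.6   48.2] yaw 88.16 tilt [ 0.0032 -0.0015] w 60.1 t 15.1833 q [-0.44  0.71  1.51 -0.    0.92 -0.41]
```

```bash
python3 jog.py '0 0 20 0 0 0 60;0 0 15 0 0 0 60;0 0 8 0 0 0 60;0 0 0 0 0 0 60;0 0 0 0 0 0 60;0 0 0 0 0 0 60'
python3 jog.py '0 0 0 0 0 0 24;0 0 0 0 0 0 24;0 0 0 0 0 0 24;0 0 0 0 0 0 24;0 0 0 0 0 0 24;0 0 0 0 0 0 24;0 0 0 0 0 0 24'
python3 go.py 590 -211.2 4 88.2
```

```text
time_s: 15.68
position: [589.8, -211.4, 4.0]
tool_rot: [0.718, 0.696, 0.0, 0.001]
ft_force: [0.8, -0.3, 0.0]
gripper_width: 59.6
finger_force: 0.0
time_s: 16.27
position: [589.5, -211.3, 3.8]
tool_rot: [0.718, 0.696, 0.0, 0.001]
ft_force: [-1.9, 0.4, 12.0]
gripper_width: 25.8
finger_force: 58.2
tool delta [ 0.1  0.5 -0.2] rows 0.0 rz -0.0009 after-turn delta [ 0.1  0.5 -0.2] pos [ 589.5 -211.3    3.8] yaw 88.15 tilt [ 0.001  -0.0005] w 25.8 t 16.2667 q [-0.44  0.77  1.53 -0.    0.84 -0.41]
```

```bash
python3 jog.py '0 0 -10 0 0 0 24;0 0 -30 0 0 0 24;0 0 -38 0 0 0 24;0 -10 -38 0 0 0 24;30 -23 0 0 0 0 24;30 -23 0 0 0 0 24;30 -23 0 0 0 0 24;30 -22 0 0 0 0 24'
python3 jog.py '38 0 0 0 0 0 24;38 0 0 0 0 0 24;38 0 0 0 0 0 24;38 0 0 0 0 0 24;38 0 0 0 0 0 24;38 0 0 0 0 0 24;38 0 0 0 0 0 24;35 0 0 0 0 0.1 24' >/dev/null
python3 jog.py '0 0 0 0 0 0.123 24;0 0 0 0 0 0.123 24;0 0 0 0 0 0.123 24;0 0 0 0 0 0.123 24;0 0 0 0 0 0.123 24;0 0 0 0 0 0.123 24;0 0 0 0 0 0.123 24;0 0 0 0 0 0.123 24' >/dev/null
python3 jog.py '0 0 0 0 0 0.123 24;0 0 0 0 0 0.123 24;0 0 0 0 0 0.123 24;0 0 0 0 0 0.03 24;0 0 0 0 0 0 24;0 0 0 0 0 0 24;0 0 0 0 0 0 24;0 0 0 0 0 0 24'
python3 -c "
from h import *
view('wrist','wH')"
python3 go.py 501.5 212.2 50 3.15
```

```text
time_s: 16.93
position: [490.7, -86.8, 119.7]
tool_rot: [0.719, 0.695, 0.0, 0.0]
ft_force: [1.1, 0.1, -1.5]
gripper_width: 26.2
finger_force: 59.4
time_s: 18.93
position: [501.8, 213.0, 119.0]
tool_rot: [1.0, 0.028, 0.0, -0.0]
ft_force: [0.2, -0.3, -1.2]
gripper_width: 26.2
finger_force: 59.4
tool delta [-0.3  0.8 69. ] rows 1.7 rz 0.0016 after-turn delta [-0.3  0.8 69. ] pos [501.7 213.  119. ] yaw 3.24 tilt [0.0001 0.    ] w 26.2 t 18.9833 q [0.29 0.52 1.67 0.   0.95 1.81]
```

View pics/wH.png

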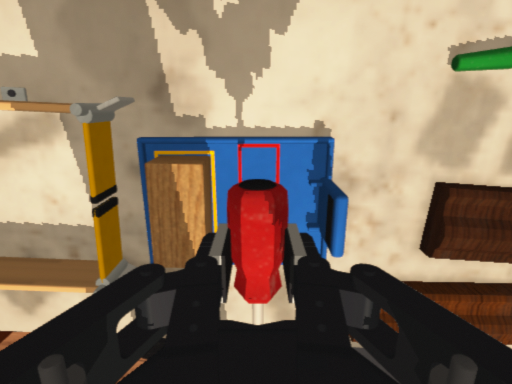

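View H shows the handle's end cap at about (258,179–190), the handle centred on column 258, and the red box below it around column 259.

Run:
```python
from meas import *
px,K,M=load("wH");E=bot.grab_frame("wrist")["hand_eye"]
h=cv2.cvtColor(px,cv2.COLOR_RGB2HSV).astype(int)
print([(r,h[r,258].tolist()) for r in range(172,200,2)])
for z,r in((3.8,179),(-11.2,184.5),(-11.2,186),(-26,191)):
    o,d=ray(K,E,[(258,r)]);print(z,r,(o+d*((z-o[2])/d[:,2])[:,None]).round(1).tolist())
m=((h[...,0]<8)|(h[...,0]>170))&(h[...,1]>120)&(h[...,2]>60);
for r in(200,210,220,260,280,295):
    c=np.nonzero(m[r,215:300])[0]+215;print(r,c.min(),c.max())
```

```text
[(172, [106, 192, 178]), (174, [106, 193, 178]), (176, [106, 196, 176]), (178, [106, 196, 159]), (180, [0, 20, 13]), (182, [30, 34, 15]), (184, [0, 17, 15]), (186, [30, 16, 16]), (188, [15, 51, 20]), (190, [1, 204, 80]), (192, [1, 223, 151]), (194, [1, 223, 159]), (196, [0, 218, 170]), (198, [0, 218, 180])]
3.8 179 [[31.9, -0.3, 3.8]]
-11.2 184.5 [[32.9, -0.3, -11.2]]
-11.2 186 [[32.2, -0.3, -11.2]]
-26 191 [[34.1, -0.4, -26.0]]
200 228 286
210 227 287
220 228 286
260 232 282
280 235 280
295 242 273
```

```bash
python3 jog.py '-0.3 0.8 19 0 0 0.002 24;0 0 35 0 0 0 24;0 0 25 0 0 0 24;0 0 0 0 0 0 24;0 0 0 0 0 0 24;0 0 0 0 0 0 24;0 0 0 0 0 0 24;0 0 0 0 0 0 24'
python3 go.py 501.5 212.2 8.5 3.15
```

```text
time_s: 19.7
position: [502.4, 212.4, 41.3]
tool_rot: [1.0, 0.027, 0.001, -0.0]
ft_force: [0.1, 0.8, -1.7]
gripper_width: 26.1
finger_force: 59.4
tool delta [-0.9  0.2 32.8] rows 0.8 rz -0.0013 after-turn delta [-0.9  0.2 32.8] pos [502.4 212.4  41.3] yaw 3.08 tilt [0.0023 0.0007] w 26.1 t 19.7 q [0.29 0.64 1.73 0.   0.77 1.81]
```

```bash
python3 jog.py '-0.6 0 15 0 0 -0.001 24;0 0 12 0 0 0 24;0 0 5 0 0 0 24;0 0 0 0 0 0 24;0 0 0 0 0 0 24;0 0 0 0 0 0 24'
python3 go.py 501.5 212.2 8 3.15
```

```text
time_s: 20.2
position: [501.3, 212.2, 8.5]
tool_rot: [1.0, 0.027, 0.0, -0.0]
ft_force: [0.2, -0.2, -0.9]
gripper_width: 26.0
finger_force: 59.4
tool delta [0.2 0.1 0.5] rows 0.0 rz -0.0004 after-turn delta [0.2 0.1 0.5] pos [501.3 212.2   8.5] yaw 3.13 tilt [0.0009 0.0003] w 26.0 t 20.2 q [ 0.29  0.7   1.74 -0.    0.7   1.81]
```

```bash
python3 jog.py '0 0 0.7 0 0 0 24;0 0 0 0 0 0 24;0 0 0 0 0 0 40;0 0 0 0 0 0 40;0 0 0 0 0 0 40;0 0 -10 0 0 0 40;0 0 -30 0 0 0 40;0 0 -38 0 0 0 40'
python3 jog.py '0 0 -38 0 0 0 40;0 0 -38 0 0 0 40;0 0 -38 0 0 0 40;-2 0 -30 0 0 0 40;0 0 0 0 0 0 40;0 0 0 0 0 0 40;0 0 0 0 0 0 40'
python3 chk.py wI
python3 - <<'E'
from meas import *
px,K,M=load("wI")
cv2.imwrite("pics/wIc.png",cv2.resize(px[90:260,130:370],None,fx=3,fy=3,interpolation=cv2.INTER_CUBIC)[...,::-1])
E
python3 go.py
```

```text
time_s: 20.87
position: [499.4, 211.6, 84.8]
tool_rot: [1.0, 0.027, -0.002, 0.001]
ft_force: [0.1, 0.1, 0.4]
gripper_width: 40.0
finger_force: 0.0
time_s: 21.45
position: [498.5, 211.9, 229.2]
tool_rot: [1.0, 0.027, -0.0, 0.0]
ft_force: [-0.4, -0.3, -1.1]
gripper_width: 40.2
finger_force: 0.0
yel [474.22 279.77 110.88  60.7    1.95]
red [482.65 211.78 112.43  39.6    3.02]
pine top z42 [479.62 276.7   89.06  43.97   2.42] 2121.0
pine top z42 [458.91 319.63  63.57  23.08   4.45] 715.5
pine top z42 [518.19 321.09  55.22  20.09   3.05] 638.5
pos [498.3 211.8 228.6] yaw 3.13 tilt [-0.0013 -0.0004] w 39.8 t 21.5 q [ 0.29  0.38  1.55 -0.    1.21  1.81]
```

View pics/wIc.png

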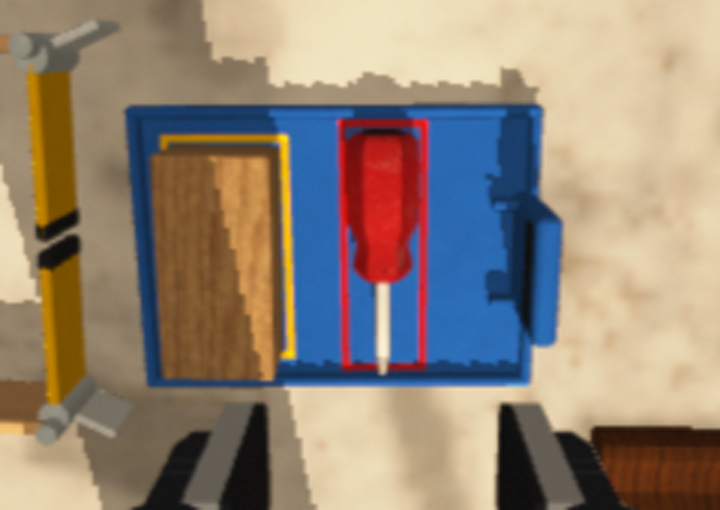

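The crop shows the driver between the red side lines, with the handle end at (385,130) and the tip at (382,374) against box ends at rows 121 and 366. I'll check the tip by ray at its true height.

Run:
```python
from meas import *
px,K,M=load("wI");f=lambda a,z:plane(K,M,[(p[0]/3+130,p[1]/3+90) for p in a],z)[:,:2]
D=f([(385,133),(382,374)],19);print("driver ends z19",D.round(1).tolist(),np.linalg.norm(D[0]-D[1]))
B=f([(339,121),(428,121),(427,368),(344,368)],4);print("red corners",B.round(1).tolist(),"centre",B.mean(0).round(1))
ax=np.array([np.cos(np.radians(3.1)),np.sin(np.radians(3.1))]);nn=np.array([-ax[1],ax[0]])
c=D.mean(0)-B.mean(0);print("offset along, across",c@ax,c@nn,"dir",np.degrees(np.arctan2(*(D[0]-D[1])[::-1])))
Q=f([(160,136),(289,136),(295,357)],4);print("yellow corners",Q.round(1).tolist())
P=f([(152,157),(272,157),(276,380),(160,380)],42);print("pine top",P.round(1).tolist(),P.mean(0).round(1))
P=f([(540,107)],11);print(P)
G=plane(K,M,[(130+np.array([530,200])[0]/3,90+200/3),(130+560/3,90+215/3),(130+553/3,90+344/3),(130+533/3,90+340/3)],62);print("plate top",G.round(1).tolist())
```

```text
driver ends z19 [[533.7, 213.2], [431.3, 209.0]] 102.49259564061678
red corners [[536.2, 232.4], [538.2, 195.6], [429.5, 188.7], [427.5, 225.8]] centre [482.9 210.6]
offset along, across -0.2976499557373366 0.495942697275592 dir 2.3808839773221555
yellow corners [[526.1, 306.5], [529.0, 252.9], [431.6, 247.9]]
pine top [[522.4, 300.3], [524.7, 255.3], [435.3, 252.0], [432.8, 298.7]] [478.8 276.6]
[[546.68151078 151.124664  ]]
plate top [[516.9, 160.5, 62.0], [512.1, 149.2, 62.0], [463.2, 146.6, 62.0], [464.4, 154.2, 62.0]]
```

Both items are centred to within 1 mm, and the plate top is at about (487,151) and 49 mm wide, as it should be. Next I pinch the plate.

```bash
python3 jog.py '-7.3 30 0 0 0 0 40;-7.3 30 30 0 0 0 40;0 0 35 0 0 0 40;0 0 35 0 0 0 40;0 0 30 0 0 0 40;0 0 10 0 0 0 40;0 0 0 0 0 0 40;0 0 0 0 0 0 40'
python3 jog.py '0 0 0 0 0 0 40;0 0 0 0 0 0 40' >/dev/null
python3 go.py 487 151 32 3.15
```

```text
time_s: 22.17
position: [487.7, 152.3, 90.2]
tool_rot: [1.0, 0.027, -0.001, 0.0]
ft_force: [-0.1, 0.5, 0.7]
gripper_width: 40.0
finger_force: 0.0
tool delta [-1.9  1.5 59.5] rows 1.4 rz -0.0002 after-turn delta [-1.9  1.5 59.5] pos [488.7 152.6  91.6] yaw 3.14 tilt [0.0023 0.0004] w 40.2 t 22.3333 q [0.19 0.53 1.78 0.   0.83 1.7 ]
```

```bash
python3 jog.py '-1 1.3 25 0 0 0 40;0 0 22 0 0 0 40;0 0 12 0 0 0 40;0 0 0 0 0 0 40;0 0 0 0 0 0 40;0 0 0 0 0 0 40'
python3 jog.py '0 0 0 0 0 0 25;0 0 0 0 0 0 15;0 0 0 0 0 0 8;0 0 0 0 0 0 5;0 0 0 0 0 0 5;0 0 0 0 0 0 5;0 0 0 0 0 0 5'
python3 go.py 487 151 32 3.15
```

```text
time_s: 22.83
position: [487.6, 151.1, 32.4]
tool_rot: [1.0, 0.027, 0.001, -0.0]
ft_force: [0.7, -0.8, 0.3]
gripper_width: 39.9
finger_force: 0.0
time_s: 23.42
position: [487.4, 151.0, 32.0]
tool_rot: [1.0, 0.027, 0.001, -0.0]
ft_force: [-0.9, -0.7, 13.3]
gripper_width: 9.3
finger_force: 58.8
tool delta [-0.4 -0.   0. ] rows 0.0 rz -0.0002 after-turn delta [-0.4 -0.   0. ] pos [487.4 151.   32. ] yaw 3.14 tilt [0.0015 0.0002] w 9.3 t 23.4167 q [ 0.18  0.63  1.82 -0.    0.69  1.7 ]
```

```bash
python3 jog.py '0.3 0 0 0 0 0.011 5;0.3 0 0 0 0 0.011 5;0 0 0 0 0 0.011 5;0 0 0 0 0 0.011 5;0 0 0 0 0 0 5;0 0 0 0 0 0 5;0 0 0 0 0 0 5'
python3 go.py 488.1 151 32 0.6
python3 - <<'E'
from meas import *
px,K,M=view("wrist","wJ")
t=tray(px,K,M);b=cv2.approxPolyDP(cv2.convexHull(t["blue"]),3,True).reshape(-1,2);print(b.tolist(),plane(K,M,b,11)[:,:2].round(1).tolist())
cv2.imwrite("pics/wJs.png",px[...,::-1])
E
```

```text
time_s: 24.0
position: [487.5, 151.0, 32.0]
tool_rot: [1.0, 0.005, 0.0, -0.0]
ft_force: [-5.0, 0.4, 14.8]
gripper_width: 9.1
finger_force: 59.3
tool delta [0.6 0.  0. ] rows 0.0 rz 0.0005 after-turn delta [0.6 0.  0. ] pos [487.5 151.   32. ] yaw 0.63 tilt [0.0007 0.0001] w 9.1 t 24.0 q [ 0.18  0.63  1.82 -0.    0.69  1.74]
[[265, 314], [83, 307], [0, 142], [0, 123], [262, 121], [268, 221]] [[422.5, 146.0], [426.7, 266.4], [535.0, 296.6], [545.5, 294.3], [547.9, 149.8], [488.9, 145.3]]
```

View pics/wJs.png

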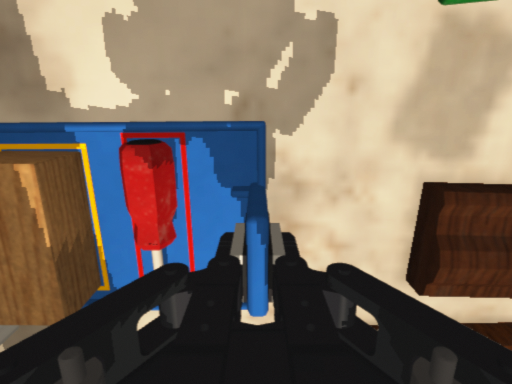

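View J shows the plate pinched at (257,250) and the tray edge running nearly along the image row, so it is aligned with the bay. Both items are still in their boxes. Now the push.

```bash
python3 jog.py '0.6 -2 0 0 0 0 5;0 -4 0 0 0 0 5;0 -6 0 0 0 0 5;0 -6 0 0 0 0 5;0 -6 0 0 0 0 5;0 -6 0 0 0 0 5;0 -6 0 0 0 0 5;0 -6 0 0 0 0 5' | grep -E 'pos|force'
python3 jog.py '0 -6 0 0 0 0 5;0 -6 0 0 0 0 5;0 -6 0 0 0 0 5;0 -6 0 0 0 0 5;0 -6 0 0 0 0 5;0 -6 0 0 0 0 5;0 -6 0 0 0 0 5;0 -6 0 0 0 0 5' | grep -E 'pos|force'
python3 go.py
```

```text
position: [487.9, 191.5, 32.1]
ft_force: [0.6, -22.5, 16.4]
finger_force: 59.9
position: [487.5, 240.4, 32.1]
ft_force: [0.5, -12.4, 13.0]
finger_force: 59.6
pos [487.5 240.4  32.1] yaw 0.62 tilt [ 0.001  -0.0009] w 9.0 t 25.3833 q [ 0.35  0.66  1.74 -0.    0.75  1.91]
```

```bash
python3 jog.py '0 -6 0 0 0 0 5;0 -6 0 0 0 0 5;0 -6 0 0 0 0 5;0 -6 0 0 0 0 5;0 -6 0 0 0 0 5;0 -6 0 0 0 0 5;0 -6 0 0 0 0 5;0 -6 0 0 0 0 5' | grep -E 'pos|force'
python3 jog.py '0 -6 0 0 0 0 5;0 -6 0 0 0 0 5;0 -6 0 0 0 0 5;0 -6 0 0 0 0 5;0 -6 0 0 0 0 5;0 -6 0 0 0 0 5;0 -6 0 0 0 0 5;0 -6 0 0 0 0 5' | grep -E 'pos|force'
python3 jog.py '0 -6 0 0 0 0 5;0 -6 0 0 0 0 5;0 -6 0 0 0 0 5;0 -6 0 0 0 0 5;0 -6 0 0 0 0 5;0 -6 0 0 0 0 5;0 -6 0 0 0 0 5;0 -6 0 0 0 0 5' | grep -E 'pos|force'
python3 go.py 485 440 32 0.6
```

```text
position: [486.9, 288.4, 32.1]
ft_force: [-0.8, -11.1, 13.0]
finger_force: 59.5
position: [486.3, 336.4, 32.1]
ft_force: [0.1, -11.6, 12.9]
finger_force: 59.6
position: [485.8, 384.3, 32.1]
ft_force: [-0.0, -11.3, 11.6]
finger_force: 59.5
tool delta [ -0.2 -55.7   0. ] rows 1.3 rz 0.0002 after-turn delta [ -0.3 -55.7   0. ] pos [485.8 384.3  32.1] yaw 0.61 tilt [ 0.0005 -0.0011] w 9.1 t 27.3833 q [ 0.57  0.72  1.54 -0.    0.88  2.13]
```

```bash
python3 jog.py '0 -6 0 0 0 0 5;0 -6 0 0 0 0 5;0 -6 0 0 0 0 5;0 -6 0 0 0 0 5;0 -6 0 0 0 0 5;0 -6 0 0 0 0 5;0 -6 0 0 0 0 5;0 -5 0 0 0 0 5' | grep -E 'pos|force'
python3 jog.py '0 -4 0 0 0 0 5;0 -3 0 0 0 0 5;0 -2 0 0 0 0 5;0 0 0 0 0 0 5;0 0 0 0 0 0 5;0 0 0 0 0 0 5' | grep -E 'pos|force'
python3 jog.py '0 0 0 0 0 0 20;0 0 0 0 0 0 25;0 0 0 0 0 0 25;0 0 0 0 0 0 25;0 0 0 0 0 0 25'
python3 go.py 485 440 32 0.6
```

```text
position: [485.4, 431.6, 32.1]
ft_force: [-0.0, -9.0, 11.8]
finger_force: 59.3
position: [485.3, 440.9, 32.1]
ft_force: [-0.9, -3.4, 7.6]
finger_force: 59.1
time_s: 28.97
position: [485.0, 440.9, 31.1]
tool_rot: [1.0, 0.005, -0.0, 0.0]
ft_force: [0.3, 0.1, 0.1]
gripper_width: 24.6
finger_force: 0.0
tool delta [ 0.   0.9 -0.9] rows 0.0 rz 0.0001 after-turn delta [ 0.   0.9 -0.9] pos [485.  440.9  31.1] yaw 0.61 tilt [-0.0001 -0.    ] w 24.6 t 28.9667 q [0.65 0.76 1.44 0.   0.94 2.21]
```

Released with no residual force. I lift straight up and look.

```bash
python3 jog.py '0 0 -10 0 0 0 25;0 0 -25 0 0 0 25;0 0 -38 0 0 0 25;0 0 -38 0 0 0 25;0 0 -38 0 0 0 25;0 0 -38 0 0 0 25;0 0 -38 0 0 0 25;0 0 -38 0 0 0 25' | grep -E 'pos|force'
python3 jog.py '0 0 0 0 0 0 25;0 0 0 0 0 0 25;0 0 0 0 0 0 25;0 0 0 0 0 0 25;0 0 0 0 0 0 25;0 0 0 0 0 0 25' >/dev/null
python3 - <<'E'
from meas import *
px,K,M=view("wrist","wK");t=tray(px,K,M)
b=cv2.approxPolyDP(cv2.convexHull(t["blue"]),3,True).reshape(-1,2);print(plane(K,M,b,11)[:,:2].round(1).tolist(),b.tolist())
cv2.imwrite("pics/wKc.png",cv2.resize(px[30:270,50:420],None,fx=2,fy=2,interpolation=cv2.INTER_CUBIC)[...,::-1])
E
python3 go.py
```

```text
position: [484.5, 440.6, 297.0]
ft_force: [0.6, 0.8, 0.3]
finger_force: 0.0
[[543.9, 439.3], [426.2, 438.0], [424.7, 603.6], [542.4, 605.6]] [[259, 112], [259, 192], [150, 192], [141, 112]]
pos [484.8 440.8 293.2] yaw 0.61 tilt [-0.0013 -0.0009] w 24.7 t 30.1833 q [0.65 0.49 1.18 0.   1.48 2.21]
```

View pics/wKc.png

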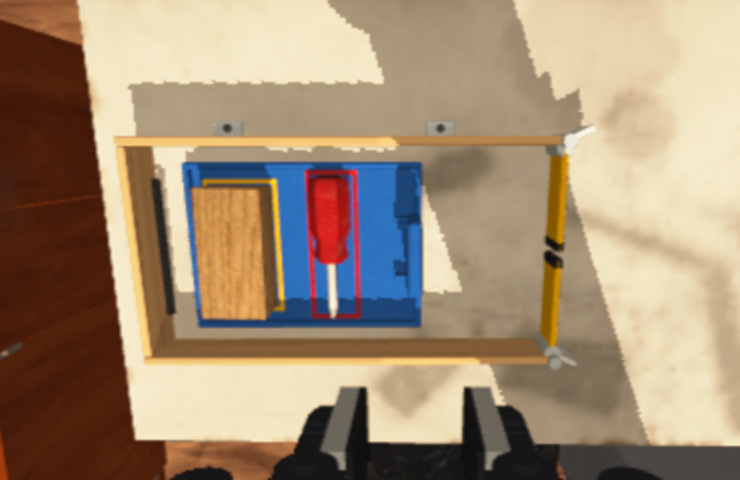

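The tray is wholly inside, with its front rim at world y ≈ 605 and its rear at 438, so the origin is at bay y ≈ −38. Both flaps are shut (crop column 555), and the block and driver are still in their outlines.

```bash
python3 -c "
from bench import bot
print(bot.hand_in())"
```

```text
the job is handed in; nothing more can be done
None
```

The loaded tray is wholly inside the bay with both flaps shut, block and screwdriver were still in their outlines in the last picture, and the job was handed in at about 30 s of the 72 s allowed.

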